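# Line up the spice tins by size along the cork rounds

## Task

Line up the four lidded steel spice tins on the row of four cork rounds in order of size: the smallest on the cork next to the glass cruet, then each bigger one in turn, so that the tallest stands farthest from the cruet. Keep the tins upright, set each one down gently in the middle of its cork, and leave the cruet where it stands.

Things in the scene. Friction and masses are not known exactly. Their poses are not given: they have to be found in the camera images.
- tin_1_mid (a point): The smallest of four plain steel spice tins: upright cylinder with its lid on (one solid piece), 38 mm in diameter, 38 mm tall. The point is its centre, 19 mm above its underside; z up. It starts standing loose on the marble, in the half of the work area nearer the robot; mass between 45 and 80 g.
- tin_2_mid (a point): The second smallest of four plain steel spice tins: upright cylinder with its lid on (one solid piece), 44 mm in diameter, 52 mm tall. The point is its centre, 26 mm above its underside; z up. It starts standing loose on the marble, in the half of the work area nearer the robot; mass between 75 and 130 g.
- tin_3_mid (a point): The second largest of four plain steel spice tins: upright cylinder with its lid on (one solid piece), 50 mm in diameter, 66 mm tall. The point is its centre, 33 mm above its underside; z up. It starts standing loose on the marble, in the half of the work area nearer the robot; mass between 110 and 200 g.
- tin_4_mid (a point): The largest of four plain steel spice tins: upright cylinder with its lid on (one solid piece), 56 mm in diameter, 80 mm tall. The point is its centre, 40 mm above its underside; z up. It starts standing loose on the marble, in the half of the work area nearer the robot; mass between 150 and 275 g.
- cork_a_top (a point): One of four identical cork rounds, 66 mm in diameter, fixed in a straight row, 85 mm centre to centre, on a low dark wooden board (85 by 350 mm) that does not move. The point is the centre of the cork's top face, 15 mm above the marble (3 mm above the board); the cork's x axis runs along the marble at right angles to the row, y along the row. The letters a to d say nothing about its place in the row: that changes every time.
- cork_b_top (a point): One of four identical cork rounds, 66 mm in diameter, fixed in a straight row, 85 mm centre to centre, on a low dark wooden board (85 by 350 mm) that does not move. The point is the centre of the cork's top face, 15 mm above the marble (3 mm above the board); the cork's x axis runs along the marble at right angles to the row, y along the row. The letters a to d say nothing about its place in the row: that changes every time.
- cork_c_top (a point): One of four identical cork rounds, 66 mm in diameter, fixed in a straight row, 85 mm centre to centre, on a low dark wooden board (85 by 350 mm) that does not move. The point is the centre of the cork's top face, 15 mm above the marble (3 mm above the board); the cork's x axis runs along the marble at right angles to the row, y along the row. The letters a to d say nothing about its place in the row: that changes every time.
- cork_d_top (a point): One of four identical cork rounds, 66 mm in diameter, fixed in a straight row, 85 mm centre to centre, on a low dark wooden board (85 by 350 mm) that does not move. The point is the centre of the cork's top face, 15 mm above the marble (3 mm above the board); the cork's x axis runs along the marble at right angles to the row, y along the row. The letters a to d say nothing about its place in the row: that changes every time.
- cruet_mid (a point): Small amber glass cruet with a cork stopper, 54 mm in diameter, 110 mm tall, standing loose on the marble beyond one end of the board, in line with the row, 95 mm from the centre of the nearest cork (a white lidded salt pot, 60 mm wide and 64 mm tall, stands in the same way beyond the other end). The point is on its axis, 55 mm above the marble. Which end it stands at changes every time.
Mind the look-alikes: they are no part of the job. Leave any green look-alike of the part that bears tin_2_mid alone. What is shaped like the part that bears tin_1_mid but orange is not meant.

How it is judged:
At the end, for the whole second after the job is handed in: All four tins stand upright (0.1 rad), at rest and released, each centred within 12 mm on a cork and resting on it (height within 5 mm); counted from the cruet: smallest, second smallest, second largest, largest, at 95, 180, 265 and 350 mm from the cruet, each within 35 mm ((horizontal distance between tin_1_mid and cork_a_top below 0.012 m or horizontal distance between tin_1_mid and cork_b_top below 0.012 m or horizontal distance between tin_1_mid and cork_c_top below 0.012 m or horizontal distance between tin_1_mid and cork_d_top below 0.012 m) and horizontal distance between tin_1_mid and cruet_mid between 0.06 and 0.13 m and height (world z) of tin_1_mid between 0.029 and 0.039 m and angle between each of tin_1_mid, tin_2_mid, tin_3_mid, tin_4_mid's own z axis and vertical below 0.1 rad and linear speed of each of tin_1, tin_2, tin_3, tin_4 below 0.02 m/s and angular speed of each of tin_1, tin_2, tin_3, tin_4 below 0.2 rad/s and (horizontal distance between tin_2_mid and cork_a_top below 0.012 m or horizontal distance between tin_2_mid and cork_b_top below 0.012 m or horizontal distance between tin_2_mid and cork_c_top below 0.012 m or horizontal distance between tin_2_mid and cork_d_top below 0.012 m) and horizontal distance between tin_2_mid and cruet_mid between 0.145 and 0.215 m and height (world z) of tin_2_mid between 0.036 and 0.046 m and (horizontal distance between tin_3_mid and cork_a_top below 0.012 m or horizontal distance between tin_3_mid and cork_b_top below 0.012 m or horizontal distance between tin_3_mid and cork_c_top below 0.012 m or horizontal distance between tin_3_mid and cork_d_top below 0.012 m) and horizontal distance between tin_3_mid and cruet_mid between 0.23 and 0.3 m and height (world z) of tin_3_mid between 0.043 and 0.053 m and (horizontal distance between tin_4_mid and cork_a_top below 0.012 m or horizontal distance between tin_4_mid and cork_b_top below 0.012 m or horizontal distance between tin_4_mid and cork_c_top below 0.012 m or horizontal distance between tin_4_mid and cork_d_top below 0.012 m) and horizontal distance between tin_4_mid and cruet_mid between 0.315 and 0.385 m and height (world z) of tin_4_mid between 0.05 and 0.06 m); the robot touches nothing.
It fails at once if the cruet is shifted more than 25 mm or tipped (distance of cruet_mid from where it was at the start of the episode above 0.025 m or angle between cruet_mid's own z axis and vertical above 0.5 rad).
It fails at once if a tin is tipped over (leans more than 0.6 rad) (angle between any of tin_1_mid, tin_2_mid, tin_3_mid, tin_4_mid's own z axis and vertical above 0.6 rad).
It fails at once if a tin is dropped or thrown (moves faster than 0.6 m/s, as after a fall of about 18 mm, while the fingers do not touch it) ((contact force between the fingers and tin_1 below 0.05 N and linear speed of tin_1 above 0.6 m/s) or (contact force between the fingers and tin_2 below 0.05 N and linear speed of tin_2 above 0.6 m/s) or (contact force between the fingers and tin_3 below 0.05 N and linear speed of tin_3 above 0.6 m/s) or (contact force between the fingers and tin_4 below 0.05 N and linear speed of tin_4 above 0.6 m/s)).
It also fails if it takes over 112 s, if anything falls off the work surface, if the arm or the gripper's body presses on something with over 40 N, if the wrist force passes 120 N, or if a joint passes its speed limit or range.

## Robot

A 7-joint arm with a two-finger parallel gripper is mounted at the origin on the work surface. World frame = base frame: x ahead of the robot, y to its left, z up, the work surface at z = 0. Lengths are in m, angles in rad, forces in N, time in s.
With the tool pointing down it reaches from about 0.4 to 0.85 m from the base axis. Payload 10.4 kg.
Tool frame: the origin (TCP) lies between the finger pads; the fingertips stand ahead of it and the grasp point (between the pads) lies 5 mm behind it (manip.tip_extent is the z of the fingertips in the tool frame, in m); z points along the fingers, y is the line along which they close (so a half turn about z gives the same grasp; the last joint's range is limited). The gripper opens to 85 mm and grips with 20 to 120 N. Pads are 22 mm wide; open, the fingers measure 114 mm over their backs; the gripper's body (76 mm by 85 mm) begins 54 mm behind the grasp point. The pads swing forward as they close: fully open they stand 13 mm farther back than shut.
Start: joints at [1.11, 0.332, -0.065, 1.46, 0.022, 1.35, -0.088], TCP at [0.265, -0.566, 0.245] pointing down, gripper open.
Joint ranges: [-2.6, 2.6], [-0.5, 2.12], [-1.47, 1.34], [0.16, 2.42], [-1.27, 4.41], [0.06, 2.06], [-2.6, 2.6]. Speed limits (rad/s): [2.22, 2.22, 2.79, 2.79, 3.14, 3.14, 3.14].

## Interface

Orientations are given as a unit quaternion [x, y, z, w].
In Python, from workcell import status, viewer, manip gives the robot as it stands.
- The arm moves only by the tool play_rows, never from a script. Its argument "plan" is one flat list of numbers, 7 for each row, row after row: the turn, a rotation vector about the tool's x, y, z in degrees, then the shift along the tool's x, y, z in m, then the opening, from 0 (shut) to 1 (fully open). In form: [ax, ay, az, dx, dy, dz, grip, ax, ay, az, dx, dy, dz, grip, ...]. A call has 1 to 20 rows; each row is the pose to reach, as a shift and turn from the pose commanded when the call began, along the tool's axes at that moment; what a row does not reach only later rows make up. A row lasts 1/8 s, in which the tool goes at most 62.5 mm and 10.7 degrees, less where a joint would pass 70% of its speed; a pose out of reach is approached as far as the arm can. A call with a gripper value outside its range is refused whole. The fingers move at their own pace and stop on an object; "squeeze" is the grip in N (left out, the last holds). Time passes only in rows, so rows that repeat a pose let the fingers close. It gives the time, the measured TCP pose, the force, the opening and the grip force at its end, in the units of the state.
- status.get_obs(): the state, without advancing time (a new reading comes with each control period).
- viewer.camera(name): name is "scene" or "side" or "wrist"; returns the picture (384x512x3 uint8, red, green, blue); there is no depth.
- viewer.camera_model(name): a dict with "fx", "fy", "cx", "cy" (pixels), "D" ([k1, k2, p1, p2, k3] as OpenCV has them; the pictures are not rectified), "R" (3x3) and "t" (3): a world point X has camera coordinates R X + t. Camera axes: x right, y down, z forward; pixel columns grow to the right and rows downward; lengths in m; the calibration is good to about 2 mm. A picture is of the moment at which its call begins: read the wrist's pose just before it. camera_model takes no time and is no camera call; for the wrist camera it gives the pose at the moment of the call.
- manip.hand_in(): hands the job in; it is judged then, once.
The state is a dict: "clock": time; "joint_pos": joint angles; "joint_velocities": joint speeds; "tau": joint torques, N m; "position": TCP position; "ee_rot": TCP orientation; "ft_force": force on the tool from outside, world axes, zero at the start; "torque": the same for the moment, N m; "grip_width": opening from 0.0 (shut) to 1.0 (fully open); "grasp_force": force on a finger pad.
Only numpy, scipy, OpenCV 4.12 (cv2) and the standard library are available. Lean on these libraries where they do the work, as an engineer would, in place of code of your own. Each camera call takes 0.05 s, during which the arm holds its last target. There are 200 camera calls.

## Working session

There is one attempt and no reset: what is moved stays moved. The work goes in short steps, Python scripts to look and compute and a tool call to move; the robot and the scene stay as the last step left them, time stands still between calls to the robot, and variables do not carry over. Pictures are saved under pics/ and viewed, at most 14 in all, crops included, and the job is handed in when it is done.

Besides the shell and the picture viewer there is one more tool, called after "Emit:" as name(argument=value, ...) on one line, values as JSON. play_rows: Moves the arm, as the interface text tells. Its arguments: {"type":"object","properties":{"plan":{"type":"array","items":{"type":"number"}},"squeeze":{"type":"number"}},"required":["plan"]}

```bash
mkdir -p pics
cat > h.py <<'E'
import numpy as np, cv2
from workcell import status, viewer, manip
def snap(n,f):
    m=viewer.camera_model(n); im=viewer.camera(n)[:,:,::-1].copy(); cv2.imwrite(f'pics/{f}.png',im); return im,m
def K(m): return np.array([[m['fx'],0,m['cx']],[0,m['fy'],m['cy']],[0,0,1.]])
def ray(m,uv,z):
    "world points of pixels on plane height z"
    p=cv2.undistortPoints(np.array(uv,float).reshape(-1,1,2),K(m),np.array(m['D'],float)).reshape(-1,2)
    R=np.array(m['R']);t=np.array(m['t']); d=np.c_[p,np.ones(len(p))]@R; c=-R.T@t
    return c+d*((np.broadcast_to(z,len(p))-c[2])/d[:,2])[:,None]
def proj(m,X):
    R=np.array(m['R']);return cv2.projectPoints(np.array(X,float).reshape(-1,1,3),cv2.Rodrigues(R)[0],np.array(m['t'],float),K(m),np.array(m['D'],float))[0].reshape(-1,2)
E
python3 - <<'E'
from h import *
for n in ['scene','side','wrist']:
    im,m=snap(n,n+'0'); print(n,(-np.array(m['R']).T@np.array(m['t'])).round(3),m['fx'])
a=cv2.imread('pics/scene0.png');cv2.imwrite('pics/scene0b.png',cv2.resize(a,(800,600),interpolation=cv2.INTER_CUBIC))
a=cv2.imread('pics/side0.png');cv2.imwrite('pics/side0b.png',cv2.resize(a,(800,600),interpolation=cv2.INTER_CUBIC))
o=status.get_obs();print(o,manip.tip_extent)
E
```

```text
scene [ 1.024 -0.29   0.746] 371.9199982663175
side [0.11  0.688 0.591] 358.7147152483565
wrist [ 0.334 -0.532  0.373] 294.59013836900584
{'clock': 0.15, 'joint_pos': array([ 1.11039447,  0.33272431, -0.06469535,  1.46071556,  0.02160306,
        1.3498912 , -0.08852057]), 'joint_velocities': array([-0.00035917, -0.00237424, -0.00142415, -0.00273541,  0.00041092,
        0.00094661, -0.00058642]), 'tau': array([ 1.39623342e-03, -6.25827742e+01,  4.96476050e-02, -3.91849172e+01,
        1.62604748e-02,  7.50648149e-03,  7.16611726e-05]), 'position': array([ 0.26485967, -0.56582578,  0.24471585]), 'ee_rot': array([ 9.76137454e-01,  2.17152939e-01, -1.36464127e-04, -5.03367144e-04]), 'ft_force': array([0.3980664 , 0.95149121, 0.49877394]), 'torque': array([ 0.01568346, -0.03366312, -0.01897407]), 'grasp_force': 0.0, 'grip_width': 1.0004695347006363} 0.014
```

View pics/scene0b.png

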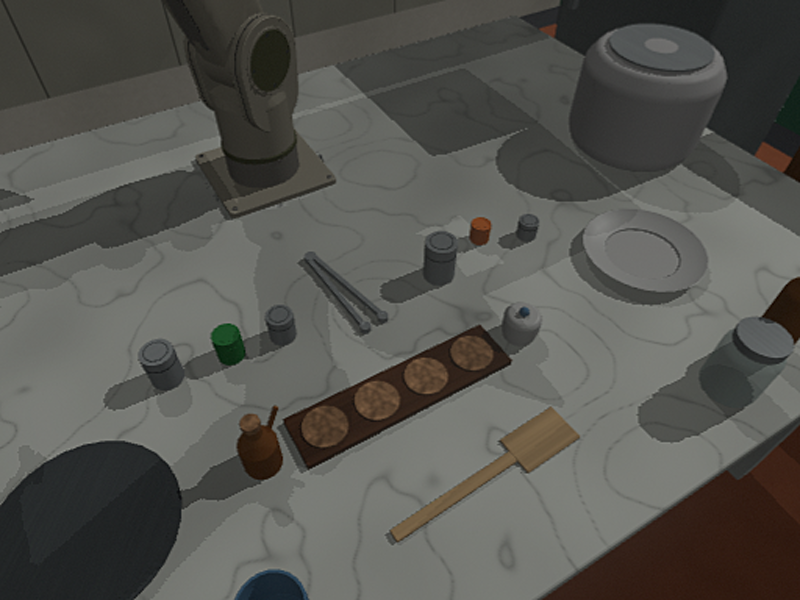

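View pics/side0b.png

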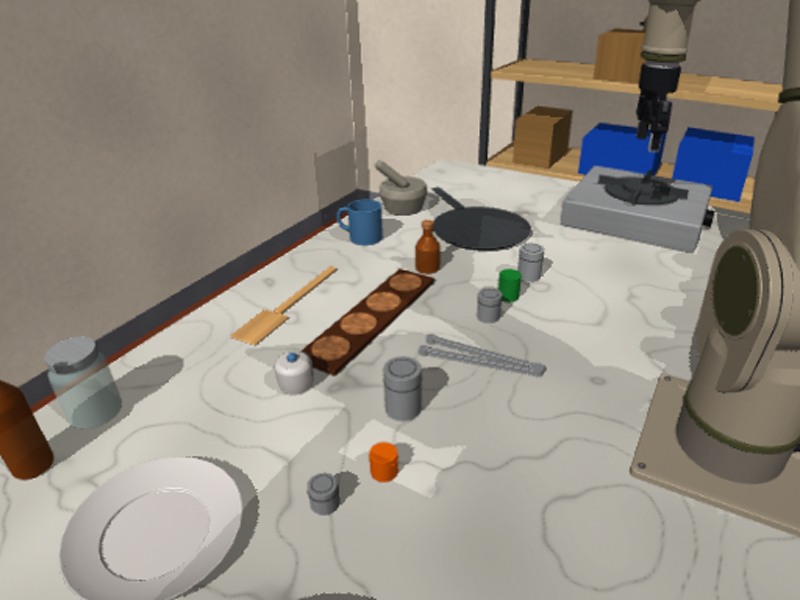

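Candidates (scene view, 800x600 px): grey tins at (528,227) smallest, (280,324), (161,364) and (440,258) tallest. The look-alikes are green at (228,344) and orange at (480,231). The cruet is at (260,448), beside the left end of the board, and the salt pot is at (521,324). Next I'll take close crops.

Run:
```python
import cv2
a=cv2.imread('pics/scene0.png')
for n,(x,y,w,h,s) in dict(cA=(80,185,125,70,6),cB=(262,128,90,60,8),cC=(180,205,150,105,5)).items():
    cv2.imwrite(f'pics/{n}.png',cv2.resize(a[y:y+h,x:x+w],None,fx=s,fy=s,interpolation=cv2.INTER_CUBIC))
```

```text
(no output)
```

View pics/cA.png

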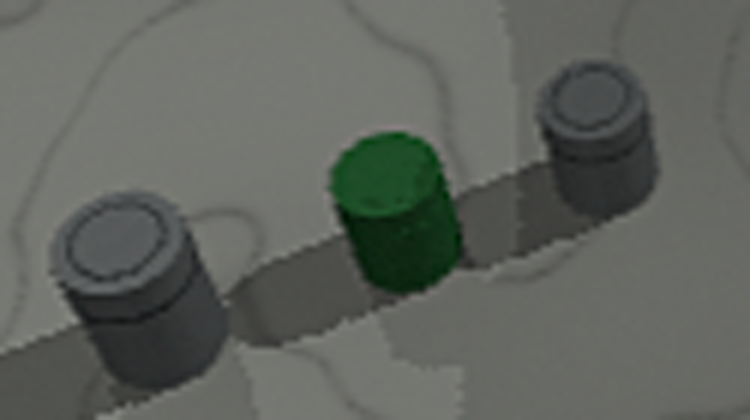

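View pics/cB.png

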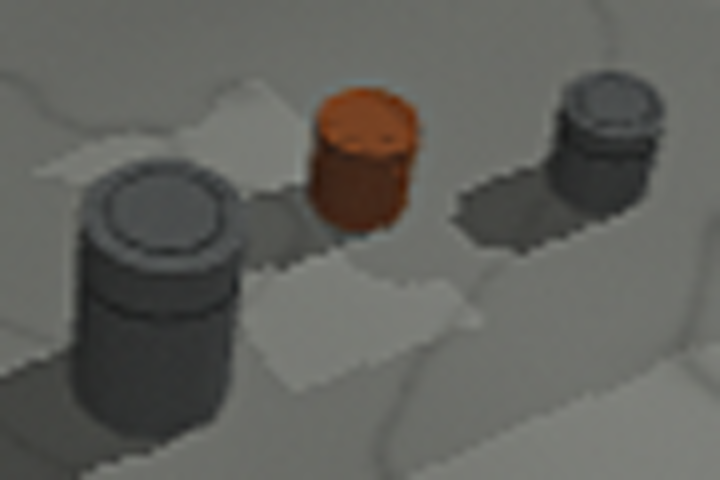

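View pics/cC.png

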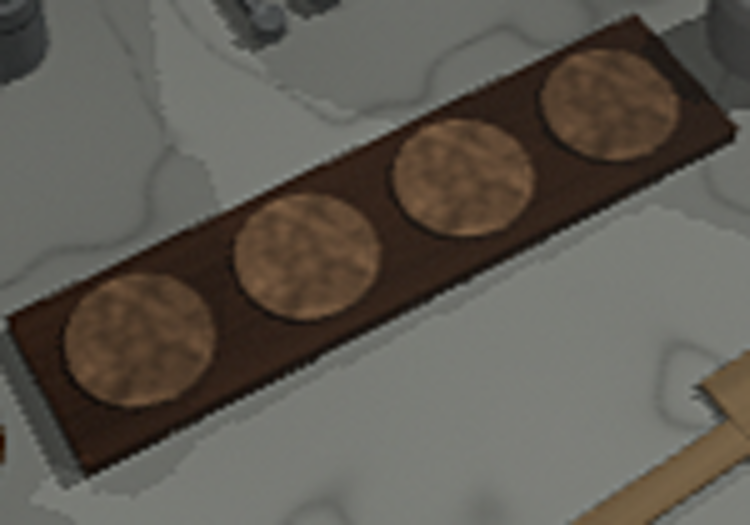

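The crops confirm the choice. The grey tin tops have their centres at crop A (118,242) for tin 3 and (590,98) for tin 2, and crop B (162,214) for tin 4 and (612,103) for tin 1. The green and orange ones have no lid groove. Cork centres in crop C are (140,341), (307,257), (464,178) and (611,104), and the cruet end is on the left.

Run:
```python
from h import *
ms=viewer.camera_model('scene');md=viewer.camera_model('side')
def px(c,s,p): return [c[i]+(p[i]+.5)/s-.5 for i in (0,1)]
A=(80,185);B=(262,128);C=(180,205)
P={'t3':(px(A,6,(118.5,242.5)),.066),'t2':(px(A,6,(591,98)),.052),'t4':(px(B,8,(162,214)),.080),'t1':(px(B,8,(612,103.5)),.038)}
for i,c in enumerate([(140,341),(307,257),(464,178),(611,104)]): P[f'c{i}']=(px(C,5,c),.015)
for k,(p,z) in P.items():
    X=ray(ms,[p],z)[0]; print(k,X.round(4),'r',np.hypot(*X[:2]).round(3),'ang',np.degrees(np.arctan2(X[1],X[0])).round(1),'side px800',(proj(md,X)[0]*1.5625).round(0))
D=ray(ms,[px(A,6,(52,255)),px(A,6,(187,235))],.066);print('d3',np.linalg.norm(D[0]-D[1]))
D=ray(ms,[px(B,8,(78,215)),px(B,8,(246,215))],.08);print('d4',np.linalg.norm(D[0]-D[1]))
print('board corners side? tongs etc');
print('cruet',ray(ms,[[260/1.5625,452/1.5625]],.04), 'green',ray(ms,[px(A,6,(387,172))],.052),'orange',ray(ms,[px(B,8,(367,120))],.038))
print('pot',ray(ms,[[521/1.5625,324/1.5625]],.03))
```

```text
t3 [ 0.4183 -0.3292  0.066 ] r 0.532 ang -38.2 side px800 [531. 248.]
t2 [ 0.4299 -0.1436  0.052 ] r 0.453 ang -18.5 side px800 [489. 293.]
t4 [0.4425 0.1495 0.08  ] r 0.467 ang 18.7 side px800 [402. 367.]
t1 [0.4389 0.3505 0.038 ] r 0.562 ang 38.6 side px800 [322. 483.]
c0 [ 0.6238 -0.1619  0.015 ] r 0.644 ang -14.6 side px800 [404. 281.]
c1 [ 0.6234 -0.077   0.015 ] r 0.628 ang -7.0 side px800 [382. 300.]
c2 [0.623  0.0084 0.015 ] r 0.623 ang 0.8 side px800 [357. 322.]
c3 [0.6225 0.0937 0.015 ] r 0.63 ang 8.6 side px800 [329. 346.]
d3 0.04938841235173055
d4 0.05515956913352297
board corners side? tongs etc
cruet [[ 0.62905853 -0.2567222   0.04      ]] green [[ 0.42482742 -0.2286072   0.052     ]] orange [[0.40156846 0.26854249 0.038     ]]
pot [[0.62491607 0.18625415 0.03      ]]
```

Emit:
play_rows(plan=[0,0,-16,0.06,-0.037,0.02,1,0,0,-32,0.12,-0.075,0.04,1,0,0,-48,0.18,-0.112,0.06,1,0,0,-64.9,0.239,-0.15,0.075,1,0,0,-64.9,0.239,-0.15,0.075,1,0,0,-64.9,0.239,-0.15,0.075,1,0,0,-64.9,0.239,-0.15,0.075,1,0,0,-64.9,0.239,-0.15,0.075,1,0,0,-64.9,0.239,-0.15,0.075,1,0,0,-64.9,0.239,-0.15,0.075,1], squeeze=40)

```text
clock: 1.4
position: [0.4177, -0.3292, 0.1703]
ee_rot: [0.708, 0.706, -0.0, 0.0]
ft_force: [0.7, -1.0, -0.7]
grip_width: 1.002
grasp_force: 0.0
```

Run:
```python
from h import *
o=status.get_obs();print(o['position'].round(4),o['ee_rot'].round(4),o['joint_pos'].round(2),o['ft_force'])
im,m=snap('wrist','w1')
t=np.linspace(0,6.283,24)
for c,r,z in [((.4183,-.3292),.025,.066)]:
    for p in proj(m,np.c_[c[0]+r*np.cos(t),c[1]+r*np.sin(t),0*t+z]): cv2.circle(im,tuple(int(v) for v in p.round()),1,(0,0,255),-1)
cv2.imwrite('pics/w1b.png',im)
```

```text
[ 0.4177 -0.3292  0.1703] [ 7.079e-01  7.063e-01 -0.000e+00  1.000e-04] [ 0.91  0.21 -0.37  1.79  0.08  1.16  0.52] [ 0.70509766 -0.96759917 -0.70997452]
```

View pics/w1b.png

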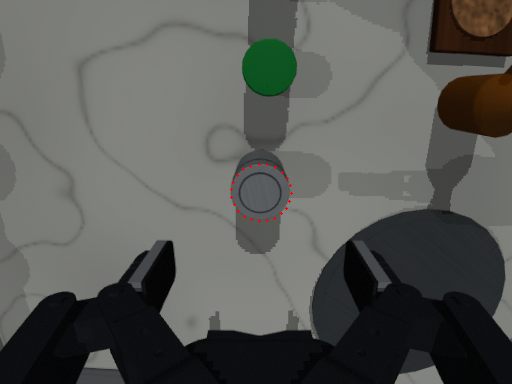

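The wrist view shows the tin 3 rim at about (261,192) on the predicted red circle, so the estimate is good to about 1 mm. Now picking it.

Emit:
play_rows(plan=[0,0,0,0,0.0005,0.03,1,0,0,0,0,0.0005,0.06,1,0,0,0,0,0.0005,0.09,1,0,0,0,0,0.0005,0.11,1,0,0,0,0,0.0005,0.12,1,0,0,0,0,0.0005,0.128,1,0,0,0,0,0.0005,0.128,1,0,0,0,0,0.0005,0.128,1,0,0,0,0,0.0005,0.128,0.7,0,0,0,0,0.0005,0.128,0.55,0,0,0,0,0.0005,0.128,0.4,0,0,0,0,0.0005,0.128,0.3,0,0,0,0,0.0005,0.128,0.3,0,0,0,0,0.0005,0.128,0.3,0,0,0,0,0.0005,0.128,0.3,0,0,0,0,0.0005,0.128,0.3], squeeze=40)

```text
clock: 3.45
position: [0.4186, -0.3292, 0.0428]
ee_rot: [0.707, 0.707, -0.0, 0.0]
ft_force: [-1.7, 1.4, 6.4]
grip_width: 0.57
grasp_force: 41.9
```

Emit:
play_rows(plan=[0,0,0,0,0,-0.015,0.3,0,0,0,0,0,-0.04,0.3,0,0,0,0,0,-0.075,0.3,0,0,0,0,0,-0.11,0.3,0,0,0,0.03,0.018,-0.12,0.3,0,0,0,0.075,0.046,-0.12,0.3,0,0,0,0.12,0.073,-0.12,0.3,0,0,0,0.165,0.1,-0.12,0.3,0,0,0,0.21,0.128,-0.12,0.3,0,0,0,0.255,0.155,-0.12,0.3,0,0,0,0.3,0.182,-0.12,0.3,0,0,0,0.325,0.198,-0.12,0.3,0,0,0,0.3375,0.2045,-0.11,0.3,0,0,0,0.3375,0.2045,-0.09,0.3,0,0,0,0.3375,0.2045,-0.065,0.3,0,0,0,0.3375,0.2045,-0.045,0.3,0,0,0,0.3375,0.2045,-0.03,0.3,0,0,0,0.3375,0.2045,-0.025,0.3,0,0,0,0.3375,0.2045,-0.02,0.3,0,0,0,0.3375,0.2045,-0.02,0.3])

```text
clock: 5.95
position: [0.6231, 0.0085, 0.0625]
ee_rot: [0.707, 0.707, 0.0, 0.0]
ft_force: [-0.4, 0.6, -1.3]
grip_width: 0.575
grasp_force: 41.7
```

Emit:
play_rows(plan=[0,0,0,0,0,0.002,0.3,0,0,0,0,0,0.003,0.3,0,0,0,0,0,0.004,0.3,0,0,0,0,0,0.0045,0.3,0,0,0,0,0,0.0045,0.3])

```text
clock: 6.58
position: [0.623, 0.0086, 0.0579]
ee_rot: [0.707, 0.707, -0.0, 0.0]
ft_force: [-0.6, -0.6, -0.1]
grip_width: 0.569
grasp_force: 41.8
```

Run:
```python
from h import *
a,_=snap('side','s1');b,_=snap('scene','s2')
A=cv2.resize(a[150:270,170:290],None,fx=3.3,fy=3.3,interpolation=cv2.INTER_CUBIC)
B=cv2.resize(b[185:305,170:290],None,fx=3.3,fy=3.3,interpolation=cv2.INTER_CUBIC)
cv2.imwrite('pics/s12.png',np.hstack([A,B]))
```

```text
(no output)
```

View pics/s12.png

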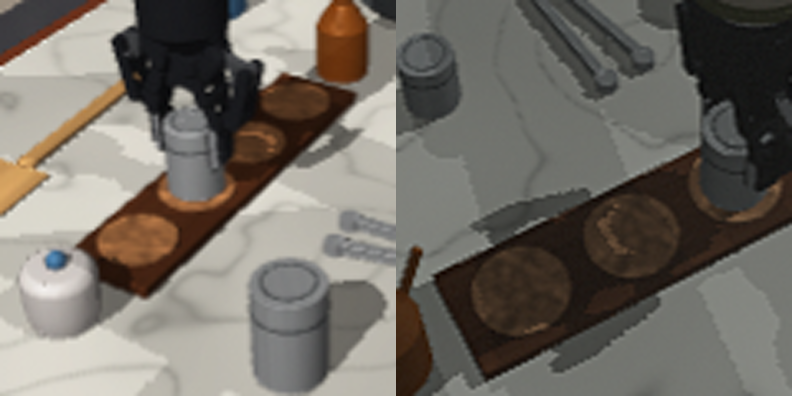

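Tin 3 stands centred on the third cork and the weight is off the wrist. Now I release it and go above tin 4.

Emit:
play_rows(plan=[0,0,0,0,0,0.0005,0.3,0,0,0,0,0,0.0005,0.6,0,0,0,0,0,0.0005,0.7,0,0,0,0,0,0.0005,0.85,0,0,0,0,0,0.0005,1,0,0,0,0,0,0.0005,1,0,0,0,0,0,-0.02,1,0,0,0,0,0,-0.06,1,0,0,0,0,0,-0.1,1,0,0,0,0,0,-0.117,1,0,0,0,0.035,-0.045,-0.117,1,0,0,0,0.07,-0.09,-0.117,1,0,0,0,0.105,-0.135,-0.117,1,0,0,0,0.141,-0.18,-0.117,1,0,0,0,0.141,-0.18,-0.117,1,0,0,0,0.141,-0.18,-0.117,1,0,0,0,0.141,-0.18,-0.117,1])

```text
clock: 8.8
position: [0.4437, 0.1488, 0.1748]
ee_rot: [0.708, 0.706, 0.0, -0.0]
ft_force: [-0.7, -0.5, 0.2]
grip_width: 0.997
grasp_force: 0.0
```

Run:
```python
from h import *
im,m=snap('wrist','w2')
t=np.linspace(0,6.283,24)
for c,r,z in [((.4425,.1495),.028,.08),((.623,.0084),.025,.081),((.623,.0084),.033,.015)]:
    for p in proj(m,np.c_[c[0]+r*np.cos(t),c[1]+r*np.sin(t),0*t+z]): cv2.circle(im,tuple(int(v) for v in p.round()),1,(0,0,255),-1)
cv2.imwrite('pics/w2b.png',im)
```

```text
(no output)
```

View pics/w2b.png

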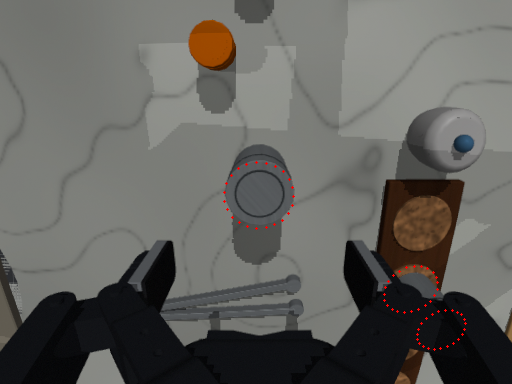

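The tin 4 rim at (260,194) fits the prediction. Picking it.

Emit:
play_rows(plan=[0,0,0,0.0005,-0.001,0.03,1,0,0,0,0.0005,-0.001,0.06,1,0,0,0,0.0005,-0.001,0.09,1,0,0,0,0.0005,-0.001,0.11,1,0,0,0,0.0005,-0.001,0.12,1,0,0,0,0.0005,-0.001,0.125,1,0,0,0,0.0005,-0.001,0.125,1,0,0,0,0.0005,-0.001,0.125,0.8,0,0,0,0.0005,-0.001,0.125,0.7,0,0,0,0.0005,-0.001,0.125,0.6,0,0,0,0.0005,-0.001,0.125,0.45,0,0,0,0.0005,-0.001,0.125,0.35,0,0,0,0.0005,-0.001,0.125,0.35,0,0,0,0.0005,-0.001,0.125,0.35,0,0,0,0.0005,-0.001,0.125,0.35], squeeze=50)

```text
clock: 10.72
position: [0.4425, 0.1502, 0.0506]
ee_rot: [0.707, 0.707, 0.0, 0.0]
ft_force: [-1.2, -1.4, 7.2]
grip_width: 0.646
grasp_force: 51.7
```

Emit:
play_rows(plan=[0,0,0,0,0,-0.015,0.35,0,0,0,0,0,-0.04,0.35,0,0,0,0,0,-0.075,0.35,0,0,0,0,0,-0.11,0.35,0,0,0,-0.005,0.018,-0.12,0.35,0,0,0,-0.018,0.058,-0.12,0.35,0,0,0,-0.031,0.1,-0.12,0.35,0,0,0,-0.044,0.14,-0.12,0.35,0,0,0,-0.054,0.17,-0.12,0.35,0,0,0,-0.0565,0.18,-0.115,0.35,0,0,0,-0.0565,0.18,-0.1,0.35,0,0,0,-0.0565,0.18,-0.08,0.35,0,0,0,-0.0565,0.18,-0.055,0.35,0,0,0,-0.0565,0.18,-0.035,0.35,0,0,0,-0.0565,0.18,-0.025,0.35,0,0,0,-0.0565,0.18,-0.02,0.35,0,0,0,-0.0565,0.18,-0.018,0.35,0,0,0,-0.0565,0.18,-0.016,0.35,0,0,0,-0.0565,0.18,-0.015,0.35,0,0,0,-0.0565,0.18,-0.015,0.35])

```text
clock: 13.22
position: [0.6223, 0.0936, 0.0657]
ee_rot: [0.707, 0.707, 0.0, 0.0]
ft_force: [-3.0, -1.0, 5.2]
grip_width: 0.643
grasp_force: 53.9
```

Emit:
play_rows(plan=[0,0,0,0,0,0,0.7,0,0,0,0,0,0,0.8,0,0,0,0,0,0,1,0,0,0,0,0,0,1,0,0,0,0,0,0,1,0,0,0,0,0,-0.02,1,0,0,0,0,0,-0.06,1,0,0,0,0,0,-0.1,1,0,0,0,-0.01,-0.008,-0.12,1,0,0,0,-0.05,-0.04,-0.12,1,0,0,0,-0.09,-0.073,-0.12,1,0,0,0,-0.13,-0.106,-0.12,1,0,0,0,-0.17,-0.138,-0.12,1,0,0,0,-0.21,-0.17,-0.12,1,0,0,0,-0.237,-0.1925,-0.12,1,0,0,0,-0.237,-0.1925,-0.12,1,0,0,0,-0.237,-0.1925,-0.12,1,0,0,0,-0.237,-0.1925,-0.12,1])

```text
clock: 15.48
position: [0.4298, -0.1425, 0.1848]
ee_rot: [0.707, 0.708, 0.0, -0.0]
ft_force: [1.3, -0.6, -0.0]
grip_width: 1.001
grasp_force: 0.0
```

Run:
```python
from h import *
im,m=snap('wrist','w3')
t=np.linspace(0,6.283,24)
for c,r,z in [((.4299,-.1436),.022,.052),((.623,.0084),.025,.081),((.6225,.0937),.028,.095)]:
    for p in proj(m,np.c_[c[0]+r*np.cos(t),c[1]+r*np.sin(t),0*t+z]): cv2.circle(im,tuple(int(v) for v in p.round()),1,(0,0,255),-1)
cv2.imwrite('pics/w3b.png',im)
```

```text
(no output)
```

View pics/w3b.png

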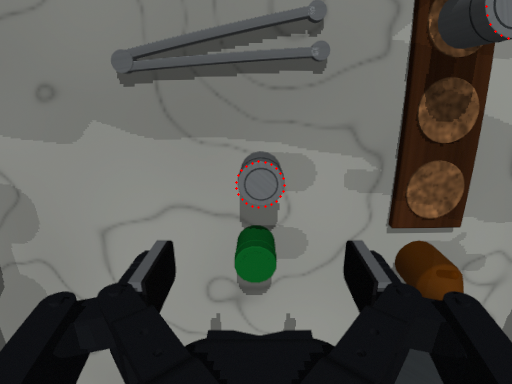

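The tin 2 rim at (261,184) fits, the green one at (255,255) stays clear of the fingers, and tin 3's rim matches at the right edge. Picking tin 2.

Emit:
play_rows(plan=[0,0,0,-0.001,0,0.04,1,0,0,0,-0.001,0,0.08,1,0,0,0,-0.001,0,0.115,1,0,0,0,-0.001,0,0.135,1,0,0,0,-0.001,0,0.147,1,0,0,0,-0.001,0,0.154,1,0,0,0,-0.001,0,0.154,1,0,0,0,-0.001,0,0.154,0.8,0,0,0,-0.001,0,0.154,0.65,0,0,0,-0.001,0,0.154,0.5,0,0,0,-0.001,0,0.154,0.35,0,0,0,-0.001,0,0.154,0.25,0,0,0,-0.001,0,0.154,0.25,0,0,0,-0.001,0,0.154,0.25,0,0,0,-0.001,0,0.154,0.25,0,0,0,-0.001,0,0.154,0.25], squeeze=40)

```text
clock: 17.52
position: [0.4298, -0.1445, 0.0315]
ee_rot: [0.707, 0.707, 0.0, 0.0]
ft_force: [-2.0, 0.4, 6.6]
grip_width: 0.509
grasp_force: 39.7
```

Emit:
play_rows(plan=[0,0,0,0,0,-0.015,0.25,0,0,0,0,0,-0.04,0.25,0,0,0,0,0,-0.075,0.25,0,0,0,0,0,-0.11,0.25,0,0,0,0.006,0.018,-0.12,0.25,0,0,0,0.02,0.058,-0.12,0.25,0,0,0,0.035,0.1,-0.12,0.25,0,0,0,0.05,0.145,-0.12,0.25,0,0,0,0.063,0.18,-0.12,0.25,0,0,0,0.067,0.1935,-0.115,0.25,0,0,0,0.067,0.1935,-0.1,0.25,0,0,0,0.067,0.1935,-0.08,0.25,0,0,0,0.067,0.1935,-0.055,0.25,0,0,0,0.067,0.1935,-0.035,0.25,0,0,0,0.067,0.1935,-0.025,0.25,0,0,0,0.067,0.1935,-0.02,0.25,0,0,0,0.067,0.1935,-0.018,0.25,0,0,0,0.067,0.1935,-0.016,0.25,0,0,0,0.067,0.1935,-0.015,0.25,0,0,0,0.067,0.1935,-0.015,0.25])

```text
clock: 20.02
position: [0.6232, -0.0775, 0.0466]
ee_rot: [0.707, 0.707, 0.0, 0.0]
ft_force: [-3.1, -0.0, 5.4]
grip_width: 0.504
grasp_force: 41.5
```

Emit:
play_rows(plan=[0,0,0,0,0,0,0.6,0,0,0,0,0,0,0.75,0,0,0,0,0,0,1,0,0,0,0,0,0,1,0,0,0,0,0,-0.02,1,0,0,0,0,0,-0.06,1,0,0,0,0,0,-0.11,1,0,0,0,0.01,-0.004,-0.14,1,0,0,0,0.055,-0.024,-0.14,1,0,0,0,0.105,-0.045,-0.14,1,0,0,0,0.155,-0.066,-0.14,1,0,0,0,0.205,-0.088,-0.14,1,0,0,0,0.255,-0.11,-0.14,1,0,0,0,0.305,-0.131,-0.14,1,0,0,0,0.355,-0.153,-0.14,1,0,0,0,0.4,-0.172,-0.14,1,0,0,0,0.428,-0.184,-0.14,1,0,0,0,0.428,-0.184,-0.14,1,0,0,0,0.428,-0.184,-0.14,1,0,0,0,0.428,-0.184,-0.14,1])

```text
clock: 22.52
position: [0.4399, 0.3494, 0.1861]
ee_rot: [0.708, 0.706, 0.0, 0.0]
ft_force: [0.3, -0.7, -0.2]
grip_width: 1.0
grasp_force: 0.0
```

Run:
```python
from h import *
im,m=snap('wrist','w4')
t=np.linspace(0,6.283,24)
for c,r,z in [((.4389,.3505),.019,.038)]:
    for p in proj(m,np.c_[c[0]+r*np.cos(t),c[1]+r*np.sin(t),0*t+z]): cv2.circle(im,tuple(int(v) for v in p.round()),1,(0,0,255),-1)
cv2.imwrite('pics/w4b.png',im)
```

```text
(no output)
```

View pics/w4b.png

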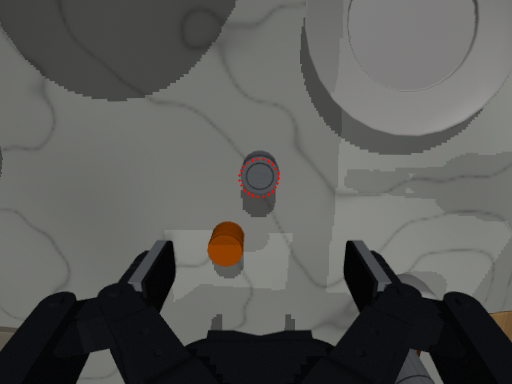

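The tin 1 rim at (260,177) fits, and the orange one at (227,244) is clear of the fingers. Picking it.

Emit:
play_rows(plan=[0,0,0,0.001,-0.001,0.04,1,0,0,0,0.001,-0.001,0.08,1,0,0,0,0.001,-0.001,0.115,1,0,0,0,0.001,-0.001,0.14,1,0,0,0,0.001,-0.001,0.155,1,0,0,0,0.001,-0.001,0.162,1,0,0,0,0.001,-0.001,0.162,1,0,0,0,0.001,-0.001,0.162,0.8,0,0,0,0.001,-0.001,0.162,0.65,0,0,0,0.001,-0.001,0.162,0.5,0,0,0,0.001,-0.001,0.162,0.4,0,0,0,0.001,-0.001,0.162,0.3,0,0,0,0.001,-0.001,0.162,0.2,0,0,0,0.001,-0.001,0.162,0.2,0,0,0,0.001,-0.001,0.162,0.2,0,0,0,0.001,-0.001,0.162,0.2], squeeze=30)

```text
clock: 24.58
position: [0.4383, 0.3517, 0.0242]
ee_rot: [0.707, 0.707, 0.0, 0.0]
ft_force: [-0.4, -1.6, 6.1]
grip_width: 0.437
grasp_force: 30.3
```

Emit:
play_rows(plan=[0,0,0,0,0,-0.015,0.2,0,0,0,0,0,-0.045,0.2,0,0,0,0,0,-0.085,0.2,0,0,0,0,0,-0.125,0.2,0,0,0,-0.02,0.007,-0.13,0.2,0,0,0,-0.065,0.023,-0.13,0.2,0,0,0,-0.11,0.04,-0.13,0.2,0,0,0,-0.155,0.056,-0.13,0.2,0,0,0,-0.2,0.072,-0.13,0.2,0,0,0,-0.245,0.089,-0.13,0.2,0,0,0,-0.29,0.105,-0.13,0.2,0,0,0,-0.335,0.121,-0.13,0.2,0,0,0,-0.38,0.137,-0.13,0.2,0,0,0,-0.425,0.154,-0.13,0.2,0,0,0,-0.47,0.17,-0.13,0.2,0,0,0,-0.5,0.181,-0.13,0.2,0,0,0,-0.513,0.1855,-0.13,0.2,0,0,0,-0.513,0.1855,-0.115,0.2,0,0,0,-0.513,0.1855,-0.095,0.2,0,0,0,-0.513,0.1855,-0.095,0.2])

```text
clock: 27.08
position: [0.6218, -0.1596, 0.1162]
ee_rot: [0.706, 0.708, -0.001, -0.002]
ft_force: [-0.2, 0.0, -0.6]
grip_width: 0.433
grasp_force: 30.2
```

Emit:
play_rows(plan=[0,0,0,0,0,0.02,0.2,0,0,0,0,0,0.04,0.2,0,0,0,0,0,0.055,0.2,0,0,0,0,0,0.066,0.2,0,0,0,0,0,0.072,0.2,0,0,0,0,0,0.076,0.2,0,0,0,0,0,0.078,0.2,0,0,0,0,0,0.079,0.2,0,0,0,0,0,0.079,0.2])

```text
clock: 28.2
position: [0.6235, -0.1615, 0.04]
ee_rot: [0.707, 0.707, 0.0, 0.0]
ft_force: [0.6, -0.9, -0.7]
grip_width: 0.434
grasp_force: 30.2
```

Lower the last 1 mm, release and back off upwards.

Emit:
play_rows(plan=[0,0,0,0,0,0.0005,0.2,0,0,0,0,0,0.001,0.2,0,0,0,0,0,0.001,0.2,0,0,0,0,0,0.001,0.5,0,0,0,0,0,0.001,0.6,0,0,0,0,0,0.001,0.8,0,0,0,0,0,0.001,1,0,0,0,0,0,0.001,1,0,0,0,0,0,-0.02,1,0,0,0,0,0,-0.06,1,0,0,0,0,0,-0.11,1,0,0,0,0,0,-0.16,1,0,0,0,0,-0.04,-0.2,1,0,0,0,0,-0.09,-0.2,1,0,0,0,0,-0.14,-0.2,1,0,0,0,0,-0.19,-0.2,1,0,0,0,0,-0.2,-0.2,1,0,0,0,0,-0.2,-0.2,1,0,0,0,0,-0.2,-0.2,1])

```text
clock: 30.58
position: [0.4246, -0.1611, 0.2403]
ee_rot: [0.707, 0.707, 0.0, 0.0]
ft_force: [-0.5, 0.2, -0.2]
grip_width: 1.0
grasp_force: 0.0
```

Run:
```python
from h import *
im,m=snap('scene','f1')
x0,y0,w,h,s=145,160,200,150,4
B=cv2.resize(im[y0:y0+h,x0:x0+w],None,fx=s,fy=s,interpolation=cv2.INTER_CUBIC)
t=np.linspace(0,6.283,24)
for c,r,z in [((.6238,-.1619),.019,.053),((.6234,-.077),.022,.067),((.623,.0084),.025,.081),((.6225,.0937),.028,.095)]:
    for p in proj(m,np.c_[c[0]+r*np.cos(t),c[1]+r*np.sin(t),0*t+z]):
        cv2.circle(B,tuple(int(v) for v in ((p+.5-[x0,y0])*s-.5).round()),1,(0,0,255),-1)
cv2.imwrite('pics/f1b.png',B)
```

```text
(no output)
```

View pics/f1b.png

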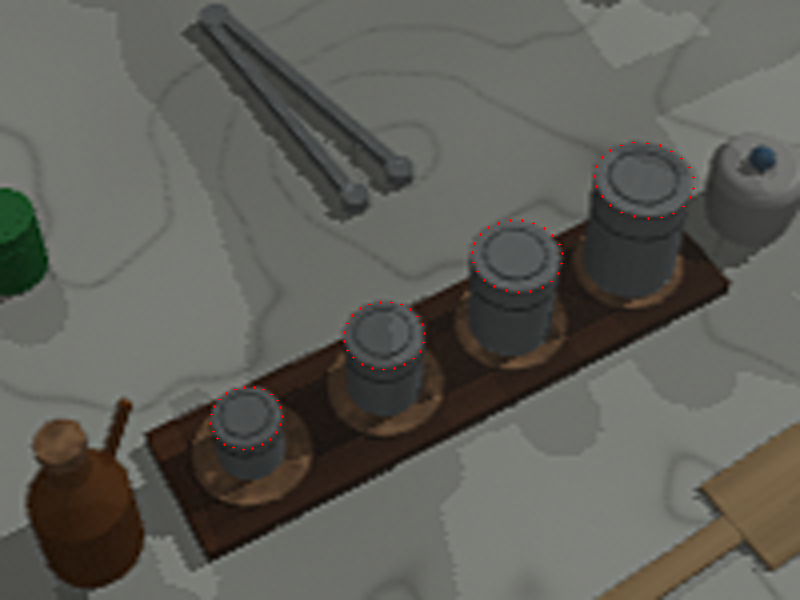

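All four rims sit on their predicted circles at (247,418), (384,335), (515,256) and (643,180), ordered smallest to tallest from the cruet at (85,510). The tins are upright and centred.

```bash
python3 -c "
from workcell import manip; print(manip.hand_in())"
```

```text
the job is handed in; nothing more can be done
None
```

I handed the job in: in the last camera view the four tins stand upright and centred on their corks, smallest next to the cruet and tallest farthest away, with the cruet not touched; the hand-in gave no verdict.

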